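# Loosen the red flask lid with the unknown thread

## Task

Loosen the lid of the red drinking flask by about a sixth of a turn (60 degrees) so that the player can lift it off, then let go of it. The lid is screwed tight and turns one way only; nobody remembers whether its thread is ordinary or reversed, so try it and feel which way it gives. Leave the lid of the green flask shut.

Things in the scene. Friction and masses are not known exactly. Their poses are not given: they have to be found in the camera images.
- red_lid_grip (a point): Mid grip bar of the red flask's lid, on its upright turning axis, 146 mm above the table. The flask (red band, 104 mm square black holder) is fixed. Lid: red disc 72 mm across, top at 124 mm; across it an upright bar 60 mm long, 14 thick, top at 158 mm. x runs along the bar (white mark at its +x end), y across it, z up; turns with the lid.
- red_lid (a joint): Turn of the red lid, rad: 0 at the start (tight), positive anticlockwise seen from above, negative clockwise. It gives one way only, unseen and different from start to start: the wrong way a hard stop blocks it within 0.03 rad; the right way it turns with light even friction (0.12 N m), stays where it is left, and stops hard at 1.3 rad.
- green_lid_grip (a point): Grip point of the green flask's lid, the bystander: same form and sizes as the red flask, with a green band and green lid. The two flasks may stand on either side.
- green_lid (a joint): Turn of the green lid in rad, 0 at the start (shut), positive anticlockwise seen from above; to be left at 0.

How it is judged:
By the outcome, as a careful person would: the job done as asked, in the order asked, and still so for the second after the job is handed in, with the robot touching nothing.
It also fails if it takes over 32 s, if anything falls off the work surface, if the arm or the gripper's body presses on something with over 40 N, if the wrist force passes 120 N, or if a joint passes its speed limit or range.

## Robot

A 6-joint arm with a two-finger parallel gripper is mounted at the origin on the work surface. World frame = base frame: x ahead of the robot, y to its left, z up, the work surface at z = 0. Lengths are in mm, angles in degrees, forces in N, time in s.
With the tool pointing down it reaches from about 325 to 925 mm from the base axis. Payload 3.1 kg.
Tool frame: the origin (TCP) lies at the very end of the fingers, on their centre line; the grasp point (between the pads) lies grasp_offset behind it (grasp_offset is the distance from the TCP to the grasp point, in mm); z points along the fingers, y is the line along which they close (so a half turn about z gives the same grasp; the last joint's range is limited). The gripper opens to 85 mm and grips with 20 to 120 N. Pads are 22 mm wide; open, the fingers measure 114 mm over their backs; the gripper's body (76 mm by 85 mm) begins 54 mm behind the grasp point. The pads swing forward as they close: fully open they stand 13 mm farther back than shut.
Start: joints at [-78.335, 12.427, 92.441, -0, 75.132, -6.429], TCP at [194.132, -594.098, 231.3] pointing down, gripper open.
Joint ranges: [-157.48, 157.48], [-44.54, 120.13], [17.64, 146.25], [-64.5, 244.5], [7.68, 150.69], [-147.95, 147.95]. Speed limits (degrees/s): [159.86, 159.86, 180, 180, 180, 180].

## Interface

Orientations are given as [roll, pitch, yaw] about the fixed x, y, z axes, in that order (R = Rz(yaw) Ry(pitch) Rx(roll)).
In Python, from station import * gives the robot as it stands. Calls block until the motion is done:
- goto(position, orientation): joint-space move of the TCP to a pose.
- move_l(position, attitude=None, speed=150): straight line of the TCP; attitude=None keeps the orientation; speed is the mean speed in mm/s.
- move_j(angles): joint-space move.
- grip(opening, squeeze=None): finger opening in mm; squeeze is the grip in N (None keeps the last); returns when the fingers have stopped.
- wait(seconds).
- solve_ik(position, orientation): joint angles nearest the present ones, or None.
- get_obs(): the state.
- get_image(name): name is "side" or "top" or "wrist"; returns the picture (480x640x3 uint8, red, green, blue); there is no depth.
- get_calibration(name): a dict with "fx", "fy", "cx", "cy" (pixels), "R" (3x3) and "t" (3): a world point X has camera coordinates R X + t; the wrist camera has in their place "mount" (4x4, takes a point from camera to tool coordinates, whose origin is the TCP and whose axes are the flange's). Camera axes: x right, y down, z forward; pixel columns grow to the right and rows downward; lengths in mm; the calibration is good to about 2 mm. A picture is of the moment at which its call begins: read the wrist's pose just before it. get_calibration takes no time and is no camera call.
A pose or a line that the arm cannot do raises Unreachable and nothing moves.
- sign_off(): hands the job in; it is judged then, once.
Trained networks look in the newest picture that a camera, given by its name, has taken for a name from the list of things; names that differ only in an ending like _2 or _b are one class to them, and where a whole thing is asked for, a point or a joint stands for the part that bears it (a point fixed in the world has none). Each returns a list of dicts, best first, with "score" (0 to 1); they miss things now and then, are a little off and sometimes report something else, mostly with a low value. They report only what shows in the picture. A call takes as long as a camera call.
- spot_in(name, camera): "extent" ([centre column, centre row, width, height] in pixels, round what is visible of it).
- regions_of(name, camera): "region" (480x640 bool, what is visible of it) and "extent" ([centre column, centre row, width, height] in pixels, round what is visible of it).
The state is a dict: "t": time; "joint_pos": joint angles; "qvel": joint speeds; "effort": joint torques, N m; "tcp_pos": TCP position; "ee_rot": TCP orientation; "wrist_force": force on the tool from outside, world axes, zero at the start; "moment": the same for the moment, N m; "grip_width": finger opening in mm; "grip_force": force on a finger pad.
Only numpy, scipy, OpenCV 4.12 (cv2) and the standard library are available. Lean on these libraries where they do the work, as an engineer would, in place of code of your own. Each camera call takes 0.05 s, during which the arm holds its last target. There are 200 camera calls.

## Working session

There is one attempt and no reset: what is moved stays moved. The work goes in short steps, each a Python script; the robot and the scene stay as the last script left them, time stands still between calls to the robot, and variables do not carry over. Pictures are saved under pics/ and viewed, at most 10 in all, crops included, and the job is handed in when it is done.

```bash
mkdir -p pics; python3 - <<'E'
from station import *
import cv2,numpy as np
o=get_obs();print({k:o[k] for k in("t","tcp_pos","ee_rot","grip_width","wrist_force","moment")})
print(get_calibration("wrist"))
for c in("top","side"):
    im=get_image(c);cv2.imwrite(f"pics/{c}0.png",im[:,:,::-1])
    print(c,get_calibration(c))
    for n in("red_lid","green_lid","red_lid_grip"):
        print(n,[(round(d["score"],2),np.round(d["extent"],1)) for d in regions_of(n,c)[:3]])
E
```

```text
{'t': 0.0, 'tcp_pos': array([ 193.9551365 , -593.24977371,  229.94367187]), 'ee_rot': array([-1.79860064e+02, -1.62060211e-02,  1.80930469e+01]), 'grip_width': 85.19539123231876, 'wrist_force': array([ 0.38669764, -0.59087643, -0.03522723]), 'moment': array([-0.00122978, -0.0335745 , -0.02983774])}
{'fx': 339.3615508907693, 'fy': 339.3615508907693, 'cx': 323.8537420725193, 'cy': 233.6037766495587, 'mount': array([[ 1.04838718e-03, -9.53699501e-01, -3.00759310e-01,
         7.68267017e+01],
       [ 9.99999381e-01,  1.11163823e-03, -3.91751502e-05,
        -3.44873359e-01],
       [ 3.71696867e-04, -3.00759083e-01,  9.53700076e-01,
        -1.42652975e+02],
       [ 0.00000000e+00,  0.00000000e+00,  0.00000000e+00,
         1.00000000e+00]])}
top {'fx': 468.54789560160987, 'fy': 468.54789560160987, 'cx': 325.7017892815876, 'cy': 236.61853534099203, 'R': array([[ 0.01062515, -0.99978681,  0.01770405],
       [-0.98213493, -0.01376086, -0.18767425],
       [ 0.18787786, -0.0153937 , -0.98207176]]), 't': array([ -26.61252797,  568.76297451, 1032.94329586])}
red_lid [(0.59, array([445. , 268.8,  29.6,  32.7]))]
green_lid [(0.82, array([207.4, 254.6,  34.5,  34.4]))]
red_lid_grip [(0.95, array([444.8, 273.4,  35.3,  37.3]))]
side {'fx': 543.5172286224297, 'fy': 543.5172286224297, 'cx': 318.440125868332, 'cy': 239.24651074598447, 'R': array([[-0.99086169, -0.13457423, -0.00910413],
       [-0.06089407,  0.50654353, -0.86006138],
       [ 0.12035374, -0.85164748, -0.51010935]]), 't': array([543.22523339, 191.67898741, 965.6767229 ])}
red_lid [(0.83, array([365.9, 200.3,  33.3,  25. ])), (0.18, array([319.5, 366.4,  55.3,  45. ]))]
green_lid [(0.77, array([318.4, 366.2,  46.4,  45.8]))]
red_lid_grip [(0.84, array([362. , 198.2,  27.6,  25.1]))]
```

View pics/top0.png

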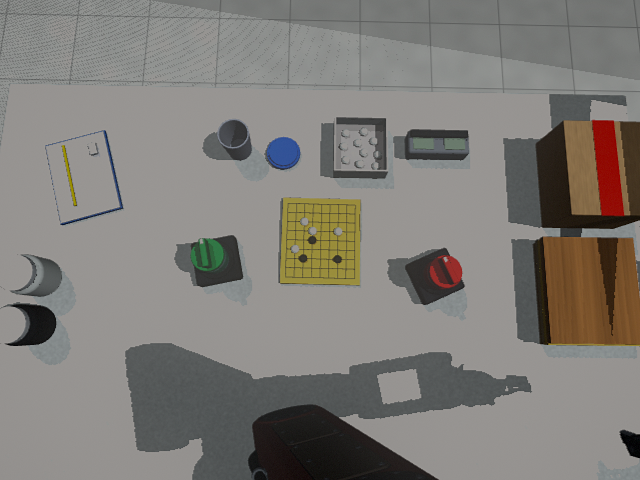

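The red lid is at about (446,271) and the green one at (208,255). There are boxes to the right of the red flask, so I'll lift first, then look from above the red flask.

```bash
cat > h.py <<'E'
from station import *
import cv2,numpy as np
from scipy.spatial.transform import Rotation as Ro
def ray_fixed(c,px,z):
    k=get_calibration(c);R,t=np.array(k["R"]),np.array(k["t"])
    return hit(-R.T@t,R.T@np.array([(px[0]-k["cx"])/k["fx"],(px[1]-k["cy"])/k["fy"],1]),z)
def hit(o,d,z): return o+d*(z-o[2])/d[2]
def wrist_cam(o):
    k=get_calibration("wrist");T=np.eye(4);T[:3,:3]=Ro.from_euler("xyz",o["ee_rot"],degrees=True).as_matrix();T[:3,3]=o["tcp_pos"]
    return k,T@np.array(k["mount"])
def ray_wrist(o,px,z):
    k,M=wrist_cam(o)
    return hit(M[:3,3],M[:3,:3]@np.array([(px[0]-k["cx"])/k["fx"],(px[1]-k["cy"])/k["fy"],1]),z)
E
python3 - <<'E'
from h import *
p=ray_fixed("top",(446,271),130);print("top",p,"side",ray_fixed("side",(366,200),130),"green",ray_fixed("top",(208,255),130))
o=get_obs();q=o["tcp_pos"].copy();q[2]=420;move_l(q,speed=250)
yaw=np.degrees(np.arctan2(p[1],p[0]))
for y in(yaw,yaw+180,0,90):print(y,solve_ik([p[0],p[1],330],[180,0,y]))
goto([p[0],p[1],330],[180,0,yaw])
o=get_obs();im=get_image("wrist");cv2.imwrite("pics/w1.png",im[:,:,::-1])
print(o["t"],o["tcp_pos"],o["ee_rot"],o["joint_pos"])
for n in("red_lid","red_lid_grip"):print([(d["score"],d["extent"]) for d in regions_of(n,"wrist")])
E
```

```text
top [ 483.39623328 -276.06867567  130.        ] side [ 478.8439644  -269.21895124  130.        ] green [511.16531885 231.80792281 130.        ]
-29.730784703011057 [-3.69546733e+01  3.74427542e-01  9.51067744e+01 -2.54444375e-14
  8.45187981e+01  8.27761115e+01]
150.26921529698893 [-36.95467325   0.37442754  95.1067744    0.          84.51879806
 -97.22388855]
0 [-3.69546733e+01  3.74427542e-01  9.51067744e+01 -2.54444375e-14
  8.45187981e+01  5.30453267e+01]
90 [-36.95467325   0.37442754  95.1067744    0.          84.51879806
 -36.95467325]
2.925 [ 483.09444953 -276.62327993  329.6822793 ] [ 1.79978845e+02  2.64669223e-02 -2.97593781e+01] [-3.70060588e+01  4.02304873e-01  9.51118896e+01 -2.44368013e-02
  8.45093930e+01  8.27556576e+01]
[(0.71, [322.9, 198.2, 64.5, 67.1])]
[(0.87, [322.1, 201.8, 69.7, 61.5])]
```

View pics/w1.png

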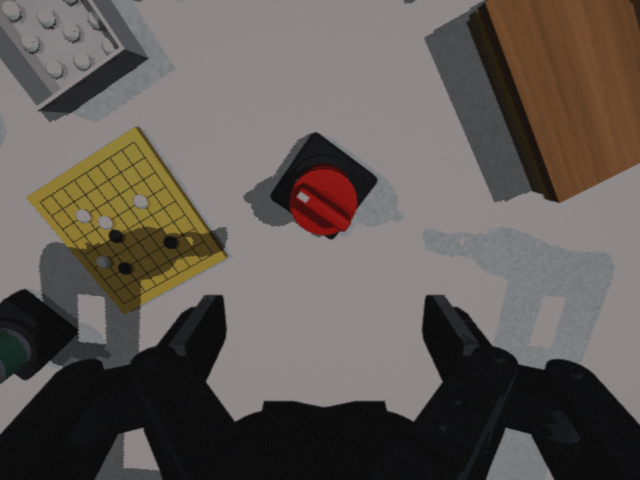

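The wrist picture shows the red lid at (323,201), with the bar running from the white mark at about (303,197) to about (350,220). I'll zoom in for the bar angle.

```bash
python3 - <<'E'
import cv2
im=cv2.imread("pics/w1.png")[150:250,270:380]
cv2.imwrite("pics/w1c.png",cv2.resize(im,None,fx=6,fy=6,interpolation=cv2.INTER_CUBIC)[:600,:])
E
```

```text
(no output)
```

View pics/w1c.png

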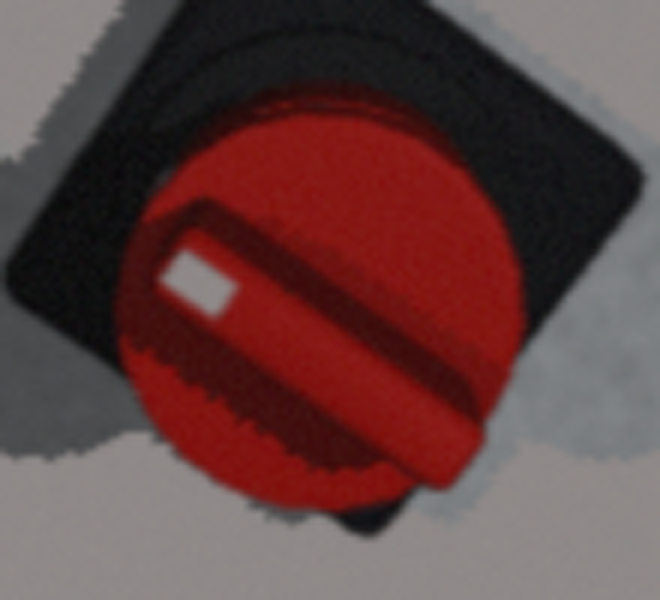

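```bash
python3 - <<'E'
from h import *
import station
print(getattr(station,"grasp_offset",None))
o=get_obs()
f=lambda x,y:((x+.5)/6-.5+270,(y+.5)/6-.5+150)
a=ray_wrist(o,f(175,255),158);b=ray_wrist(o,f(465,461),158);c=ray_wrist(o,f(321,309),124)
w=ray_wrist(o,f(192,232),158)-ray_wrist(o,f(157,278),158)
print(a,b,(a+b)/2,"len",np.linalg.norm(a-b),"wid",np.linalg.norm(w),"disc",c)
d=a-b;yaw=np.degrees(np.arctan2(d[1],d[0]));print("yaw",yaw)
m=((a+b)/2)[:2]
for y in(yaw,yaw+180):
  for e in(-70,0,70):
    s=solve_ik([*m,131],[180,0,y+e]);print(y+e,None if s is None else s[[3,5]])
E
```

```text
18.700000000000003
[ 510.54953258 -265.39653438  158.        ] [ 458.67210414 -288.68142537  158.        ] [ 484.61081836 -277.03897988  158.        ] len 56.86346568589555 wid 9.173947404776445 disc [ 485.54606288 -277.27669076  124.        ]
yaw 24.17265832482673
-45.82734167517327 [-2.54444375e-14  9.88679928e+01]
24.17265832482673 [-2.54444375e-14  2.88679928e+01]
94.17265832482673 [  0.         -41.13200718]
134.17265832482673 [  0.         -81.13200718]
204.17265832482673 None
274.1726583248267 [-2.54444375e-14  1.38867993e+02]
```

```bash
python3 - <<'E'
from h import *
P=[485.1,-277.1];Y=24.2
def s(n):
    o=get_obs();print(n,round(o["t"],2),"F",o["wrist_force"].round(1),"M",o["moment"].round(2),"w",round(o["grip_width"],1),"g",round(o["grip_force"],1),"rot",o["ee_rot"].round(2),"p",o["tcp_pos"].round(1))
goto([*P,200],[180,0,Y]);s("above")
move_l([*P,129.5],speed=120);s("down")
grip(10,40);s("grip");wait(.3);s("grip")
for e in(1,2,3,4): 
    move_l([*P,129.5],[180,0,Y+e]);wait(.2);s(e)
    if abs(get_obs()["moment"][2])>1.2:break
E
```

```text
above 3.98 F [-0.6  0.1 -0.2] M [-0.01 -0.03 -0.03] w 85.2 g 0.0 rot [ 1.7993e+02 -3.0000e-02  2.4110e+01] p [ 485.5 -277.7  200.8]
down 4.71 F [ 0.3  0.  -0. ] M [-0.01  0.03 -0.01] w 85.2 g 0.0 rot [ 1.7993e+02 -4.0000e-02  2.4200e+01] p [ 485.7 -277.5  130.3]
grip 5.36 F [-2.4  4.   5.4] M [0.57 0.37 0.05] w 13.2 g 41.8 rot [-1.7985e+02  2.0000e-02  2.4210e+01] p [ 484.7 -276.   129.9]
grip 5.66 F [-1.8  4.8  5. ] M [ 0.64  0.37 -0.03] w 13.4 g 41.8 rot [-1.7985e+02  2.0000e-02  2.4210e+01] p [ 484.7 -276.   129.9]
1 6.11 F [-2.7  4.7  5.4] M [ 0.62  0.34 -0.52] w 13.4 g 41.9 rot [-1.7984e+02 -1.0000e-02  2.5080e+01] p [ 484.7 -276.   129.9]
2 6.56 F [-3.   3.7  5.7] M [ 0.62  0.45 -1.02] w 13.3 g 45.9 rot [-1.7982e+02 -4.0000e-02  2.5940e+01] p [ 484.7 -276.   129.9]
3 7.01 F [-3.6  4.6  5.1] M [ 0.62  0.48 -1.4 ] w 13.3 g 54.0 rot [-1.798e+02 -6.000e-02  2.684e+01] p [ 484.7 -276.   129.9]
```

Anticlockwise is blocked: the moment climbs to -1.4 N m and opposes the turn. I'll turn it clockwise.

```bash
python3 - <<'E'
from h import *
P=[484.6,-275.9];Y=24.2
def s(n):
    o=get_obs();print(n,round(o["t"],2),"F",o["wrist_force"].round(1),"M",o["moment"].round(2),"w",round(o["grip_width"],1),"g",round(o["grip_force"],1),"rot",o["ee_rot"].round(2),"p",o["tcp_pos"].round(1))
for e in(0,-3,-6,-10,-20,-30,-40,-50,-60.5):
    move_l([*P,129.5],[180,0,Y+e]);wait(.1);s(e)
    if abs(get_obs()["moment"][2])>1.2:print("blocked");break
E
```

```text
0 7.36 F [-1.7  2.3  5.3] M [0.3  0.24 0.01] w 13.5 g 41.7 rot [1.7999e+02 1.0000e-02 2.4280e+01] p [ 484.7 -276.   129.9]
-3 7.71 F [-2.2  1.4  5.3] M [ 0.34  0.35 -0.12] w 13.4 g 41.8 rot [179.99  -0.    21.28] p [ 484.7 -276.   129.9]
-6 8.06 F [-2.4  1.9  4.7] M [ 0.31  0.31 -0.1 ] w 13.4 g 41.8 rot [179.99   0.    18.29] p [ 484.7 -276.   129.9]
-10 8.41 F [-1.7  2.8  5.1] M [ 0.28  0.25 -0.02] w 13.3 g 41.8 rot [179.99   0.    14.3 ] p [ 484.7 -276.1  129.9]
-20 8.83 F [-2.   1.9  5.3] M [ 0.2   0.32 -0.12] w 13.2 g 41.8 rot [ 1.7998e+02 -1.0000e-02  4.2800e+00] p [ 484.7 -276.1  129.9]
-30 9.26 F [-2.2  0.9  5.3] M [ 0.27  0.35 -0.13] w 13.0 g 41.8 rot [ 1.7997e+02 -1.0000e-02 -5.6700e+00] p [ 484.7 -276.2  129.9]
-40 9.68 F [-1.5  0.9  5.3] M [ 0.19  0.31 -0.13] w 13.4 g 41.8 rot [ 1.7997e+02 -1.0000e-02 -1.5680e+01] p [ 484.7 -276.3  129.9]
-50 10.11 F [-1.9  2.1  4.2] M [ 0.18  0.38 -0.16] w 12.9 g 41.8 rot [ 1.7996e+02 -2.0000e-02 -2.5670e+01] p [ 484.6 -276.3  129.9]
-60.5 10.54 F [-1.5  1.8  5. ] M [ 0.2   0.38 -0.17] w 13.3 g 41.8 rot [ 1.7996e+02 -3.0000e-02 -3.6170e+01] p [ 484.6 -276.4  129.9]
```

It turned clockwise smoothly. I'll release, back off and check from the first viewpoint.

```bash
python3 - <<'E'
from h import *
grip(85);o=get_obs();print(o["wrist_force"].round(1),o["grip_width"])
p=o["tcp_pos"].copy();p[2]=330;move_l(p,speed=150)
goto([483.4,-276.07,330],[180,0,-29.73])
o=get_obs();im=get_image("wrist");print(o["t"],o["tcp_pos"],o["ee_rot"],o["wrist_force"].round(1))
cv2.imwrite("pics/w2c.png",cv2.resize(im[150:250,270:380,::-1],None,fx=6,fy=6,interpolation=cv2.INTER_CUBIC))
E
```

```text
[-0.2  0.4  0.5] 84.65921865620562
12.9667 [ 483.03492878 -275.83641737  328.8907772 ] [-1.79985607e+02  1.09008169e-01 -2.98940833e+01] [-0.5 -0.2  0.7]
```

View pics/w2c.png

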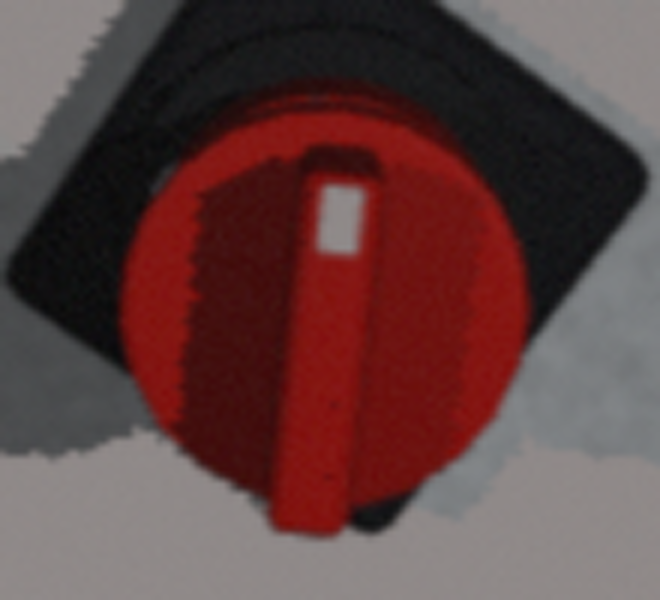

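The crop shows the bar from about (343,178) at the white mark to (310,532). That puts its yaw near -35°, a clockwise turn of about 60° from the starting +24°. The gripper is clear of the lid.

```bash
python3 -c "
from station import *
print(sign_off())"
```

```text
the job is handed in; nothing more can be done
None
```

The red lid has a reversed thread: it was blocked anticlockwise, so I turned it about 60° clockwise and let go, then handed the job in after about 13 s with the gripper clear; the green flask was never approached.

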